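# Pack the hand plane away and pick up the tool chest

## Robot

A 6-joint arm with a two-finger parallel gripper is mounted at the origin on the work surface. World frame = base frame: x ahead of the robot, y to its left, z up, the work surface at z = 0. Lengths are in m, angles in rad, forces in N, time in s.
With the tool pointing down it reaches from about 0.35 to 0.975 m from the base axis. Payload 4.9 kg.
Tool frame: the origin (TCP) lies at the very end of the fingers, on their centre line; the grasp point (between the pads) lies 19 mm behind it; z points along the fingers, y is the line along which they close (so a half turn about z gives the same grasp; the last joint's range is limited). The gripper opens to 85 mm and grips with 20 to 120 N. Pads are 22 mm wide; open, the fingers measure 114 mm over their backs; the gripper's body (76 mm by 85 mm) begins 54 mm behind the grasp point. The pads swing forward as they close: fully open they stand 13 mm farther back than shut.
Start: joints at [-1.368, 0.053, 1.613, -0, 1.476, -0.119], TCP at [0.198, -0.593, 0.231] pointing down, gripper open.
Joint ranges: [-3.01, 3.01], [-1.01, 2.22], [0.06, 2.58], [-1.02, 4.17], [0.09, 2.62], [-3.14, 3.14]. Speed limits (rad/s): [2.57, 2.57, 3.14, 3.14, 3.14, 3.14].

## Interface

Orientations are given as a rotation vector (axis times angle).
In Python, from station import ctrl, imaging gives the robot as it stands.
- The arm moves only by the tool play_rows, never from a script. Its argument "series" is a list of rows, each a list of 3 entries, a list of its own where there are three numbers: the opening, from 0 (shut) to 1 (fully open), then the shift along the tool's x, y, z each as a share of 0.05 m, from -1 to 1, then the turn, a rotation vector about the tool's x, y, z each as a share of 8 degrees, from -1 to 1. In form: [[grip, [dx, dy, dz], [ax, ay, az]], ...]. A call has 1 to 8 rows; each row shifts and turns the commanded pose from where the row before left it, along the tool's axes as they then stand; what a row does not reach is not made up. A row lasts 1/8 s, in which the tool goes at most 62.5 mm and 10.7 degrees, less where a joint would pass 70% of its speed; a pose out of reach is approached as far as the arm can. A call with a number of a shift or a turn outside -1 to 1 is refused whole. A call with a gripper value outside its range is refused whole. The fingers move at their own pace and stop on an object; "force" is the grip in N (left out, the last holds). Time passes only in rows, so rows that do not move let the fingers close. It gives the time, the measured TCP pose, the force, the opening and the grip force at its end, in the units of the state.
- ctrl.get_obs(): the state, without advancing time (a new reading comes with each control period).
- imaging.get_image(name): name is "scene" or "top"; returns a dict with "color" (400x640x3 uint8, blue, green, red), "fx", "fy", "cx", "cy" (pixels), "extrinsics" (4x4, takes a point from world to camera coordinates). Camera axes: x right, y down, z forward; pixel columns grow to the right and rows downward; lengths in m; the calibration is good to about 2 mm. A picture is of the moment at which its call begins. There is no depth.
- ctrl.finish_job(): hands the job in; it is judged then, once.
The state is a dict: "t": time; "q": joint angles; "dq": joint speeds; "effort": joint torques, N m; "tool_pos": TCP position; "tool_rot": TCP orientation; "contact_force": force on the tool from outside, world axes, zero at the start; "wrist_torque": the same for the moment, N m; "opening": finger opening in m; "grip_force": force on a finger pad.
Only numpy, scipy, OpenCV 4.12 (cv2) and the standard library are available. Lean on these libraries where they do the work, as an engineer would, in place of code of your own. Each camera call takes 0.05 s, during which the arm holds its last target. There are 200 camera calls.

## Task

Packing up on the porch: lay the small wooden hand plane in the open drawer of the plywood tool chest without dropping it, and push the drawer fully shut. Then take the chest by the handle on its top, lift it straight up about 10 cm off the concrete, and finish holding it there in the air, steady and level, with the drawer still shut; do not put it down or let go. Leave the jar and the sharpening stone where they are.

Things in the scene. Friction and masses are not known exactly. Their poses are not given: they have to be found in the camera images.
- chest: Loose portable tool chest of plywood, 180 mm deep (its x), 240 mm wide (its y), 90 mm high without the handle; about 0.72 kg with its drawer. Origin: centre of its underside, which rests on the concrete (z = 0); z up; one drawer in its front, which faces its own -x, and a carrying handle on top.
- handle_mid (a point): Middle of the chest's carrying handle, 140 mm above the chest's underside, 50 mm above its top, over its centre. The handle is a straight wooden bar along the chest's y: 20 mm across (chest's x), 14 mm high, with about 100 mm of free length between two posts and 43 mm of free height below it. Axes as the chest's.
- drawer (a joint): How far the chest's drawer is pulled out, m: 0 fully shut, up to 0.142 fully out; starts 0.12 to 0.14 out. It slides along the chest's x with a light friction of about 1 N and stays where it is left; pushing on it slides the chest along the concrete only above about 4 N.
- drawer_in (a point): Point on the drawer's inner floor, mid-width, 60 mm behind its front panel; moves with the drawer, axes as the chest's (opens to -x). Inside: x from -60 to +86 mm of this point, 206 mm wide (y); floor 15 mm above the chest's underside; walls 6 mm thick, 45 mm high, front panel 63 mm high. At 0.13 out the front 120 mm is clear of the chest's face. Room above the floor when shut: 67 mm.
- knob_face (a point): Centre of the outer face of the wooden knob on the drawer's front: the knob is 26 mm in diameter, stands 16 mm off the front, 55 mm above the chest's underside, at mid-width; axes as the chest's. Pushing it along the chest's +x shuts the drawer.
- plane_mid (a point): Centre of the block of the loose small wooden hand plane, half-way up. Block 75 mm long (x), 38 mm wide (y), 40 mm high (z: centre 20 mm above what it stands on), about 0.12 kg; a narrower steel blade and wedge stick up to 14 mm out of its top near the middle. Starts sole down on the concrete beside the chest; its place and the jar's may be swapped.
- jar: Bystander: loose closed glass jar, 50 mm in diameter, 58 mm high. Origin: centre of its underside.
- stone: Bystander: loose sharpening stone on a wooden base, 170 x 66 x 30 mm (x, y, z). Origin: centre of its underside.
Mind the look-alikes: they are no part of the job. Of the things like the part that bears plane_mid, leave any that is red or turquoise; of the rest the larger one is meant.

How it is judged:
By the outcome, as a careful person would: the job done as asked, in the order asked, and still so for the second after the job is handed in, while the arm keeps its last pose, push and grip.
It also fails if it takes over 72 s, if anything falls off the work surface, if the arm or the gripper's body presses on something with over 40 N, if the wrist force passes 120 N, or if a joint passes its speed limit or range.

## Working session

There is one attempt and no reset: what is moved stays moved. The work goes in short steps, Python scripts to look and compute and a tool call to move; the robot and the scene stay as the last step left them, time stands still between calls to the robot, and variables do not carry over. Pictures are saved under pics/ and viewed, at most 10 in all, crops included, and the job is handed in when it is done.

Besides the shell and the picture viewer there is one more tool, called after ">>>" as name([rows], argument=value, ...), one row to a line, values as JSON. play_rows: Moves the arm, as the interface text tells. Shift numbers are shares of 0.05 m and turn numbers shares of 8 degrees, none past 1 either way. Its arguments: {"type":"object","properties":{"series":{"type":"array"},"force":{"type":"number"}},"required":["series"]}

```bash
mkdir -p pics; cat > h.py <<'E'
import numpy as np, cv2
from station import ctrl, imaging
def grab(n,save=None):
    d=imaging.get_image(n)
    if save: cv2.imwrite('pics/'+save,d['color'])
    return d
def ray(d,u,v,z):
    E=np.array(d['extrinsics']);R=E[:3,:3];t=E[:3,3];c=-R.T@t
    r=R.T@np.array([(u-d['cx'])/d['fx'],(v-d['cy'])/d['fy'],1]);return c+r*(z-c[2])/r[2]
def proj(d,p):
    E=np.array(d['extrinsics']);q=E[:3,:3]@np.array(p)+E[:3,3]
    return [d['fx']*q[0]/q[2]+d['cx'],d['fy']*q[1]/q[2]+d['cy']]
E
python3 - <<'E'
from h import *
np.set_printoptions(precision=3,suppress=True)
for n in('scene','top'):
    d=grab(n,n+'0.png');E=np.array(d['extrinsics']);print(n,d['fx'],d['cx'],d['cy'],-E[:3,:3].T@E[:3,3]);print(E)
o=ctrl.get_obs();print(o)
E
```

```text
scene 514.702416217165 311.1429582683019 199.58164116000125 [ 1.074 -0.844  1.018]
[[ 0.848  0.53  -0.02  -0.443]
 [ 0.335 -0.564 -0.754 -0.069]
 [-0.411  0.633 -0.656  1.644]
 [ 0.     0.     0.     1.   ]]
top 457.49431501292 313.5473228434669 204.94958191388804 [0.424 0.021 1.462]
[[ 0.027 -1.     0.003  0.005]
 [-0.997 -0.027 -0.07   0.526]
 [ 0.07  -0.002 -0.998  1.429]
 [ 0.     0.     0.     1.   ]]
{'t': 0.1, 'q': array([-1.368,  0.053,  1.614, -0.   ,  1.476, -0.119]), 'dq': array([-0.002, -0.003, -0.002,  0.   ,  0.001,  0.001]), 'effort': array([  0.   , -39.49 , -37.136,  -0.   ,   0.004,  -0.   ]), 'tool_pos': array([ 0.198, -0.592,  0.23 ]), 'tool_rot': array([-3.099, -0.503,  0.   ]), 'contact_force': array([-0.362, -0.638,  0.169]), 'wrist_torque': array([-0.028,  0.037, -0.021]), 'grip_force': 0.0, 'opening': 0.0853509282304489}
```

View pics/top0.png

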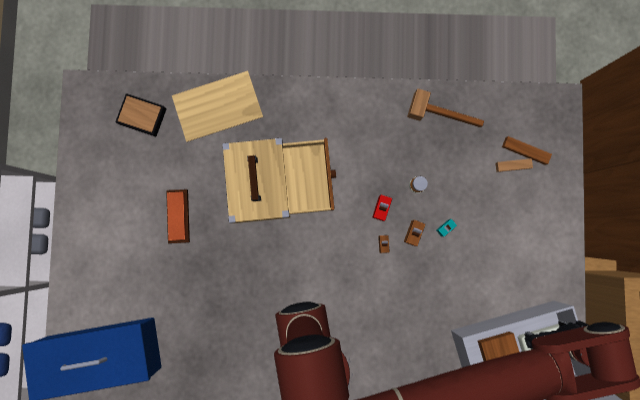

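View pics/scene0.png

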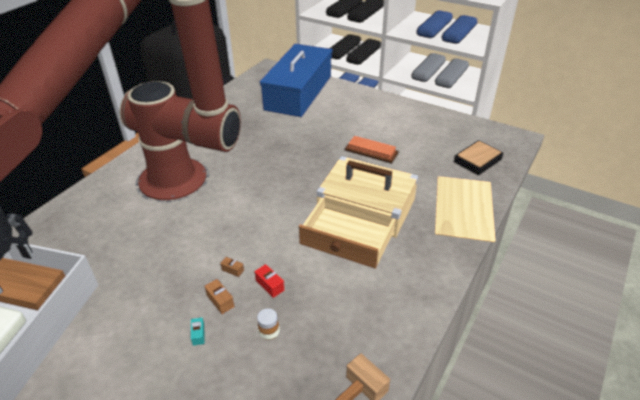

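Top view: chest at about (255,180) with its drawer opening to the right and the knob at (333,174). The jar is at (419,184), the stone at (140,114), and an orange block at (177,216).
Candidates for the plane are red (383,208), turquoise (447,228), small brown (384,244) and larger brown (415,233). By the description I choose (415,233), to be checked in a crop.

```bash
python3 - <<'E'
from h import *
np.set_printoptions(precision=4,suppress=True)
d=grab('top');s=grab('scene')
I=d['color'];hsv=cv2.cvtColor(I,cv2.COLOR_BGR2HSV)
a=cv2.resize(I[120:270,340:480],None,fx=4,fy=4,interpolation=cv2.INTER_CUBIC)[:600]
S=s['color'];b=cv2.resize(S[240:350,170:300],None,fx=4,fy=4,interpolation=cv2.INTER_CUBIC)
c=cv2.resize(I[120:240,210:350],None,fx=4,fy=4,interpolation=cv2.INTER_CUBIC)
w=np.zeros((600,800,3),np.uint8)
a=cv2.resize(I[170:260,370:460],None,fx=4,fy=4);b=cv2.resize(S[250:340,180:270],None,fx=4,fy=4);c=cv2.resize(I[130:230,215:345],None,fx=2.3,fy=2.3)
w[:360,:360]=a;w[:360,370:730]=b;w[365:595,:299]=c
cv2.imwrite('pics/crop.png',w)
# brown masks
def blobs(h,im,lo,hi,x0,x1,y0,y1):
    m=cv2.inRange(h,np.array(lo),np.array(hi));mm=np.zeros_like(m);mm[y0:y1,x0:x1]=m[y0:y1,x0:x1]
    cs,_=cv2.findContours(mm,cv2.RETR_EXTERNAL,cv2.CHAIN_APPROX_NONE)
    return [(cv2.contourArea(k),cv2.minAreaRect(k)) for k in cs if cv2.contourArea(k)>12]
print('planes top');
for x in blobs(hsv,I,(0,90,60),(110,255,255),360,470,195,260):print(x,ray(d,*x[1][0],.03))
print('dark handle')
for x in blobs(hsv,I,(0,60,10),(20,255,110),215,345,130,230):
    print(x,[ray(d,*p,.147)[:2] for p in cv2.boxPoints(x[1])])
hs=cv2.cvtColor(S,cv2.COLOR_BGR2HSV)
print('planes scene')
for x in blobs(hs,S,(0,90,60),(110,255,255),180,290,250,350):print(x,ray(s,*x[1][0],.025))
print('yellow top')
for x in blobs(hsv,I,(12,50,120),(30,255,255),215,340,130,230):print(x)
E
```

```text
planes top
(138.0, ((384.0, 243.5), (17.0, 10.0), 90.0)) [ 0.4099 -0.2041  0.03  ]
(235.0, ((414.35614013671875, 232.38356018066406), (14.279020309448242, 24.344558715820312), 20.556047439575195)) [ 0.4471 -0.2985  0.03  ]
(168.0, ((446.1884765625, 227.42620849609375), (10.370987892150879, 19.20553207397461), 50.19443130493164)) [ 0.4653 -0.398   0.03  ]
(302.0, ((381.7499694824219, 207.25003051757812), (13.597793579101562, 24.6657657623291), 18.434947967529297)) [ 0.5231 -0.1952  0.03  ]
dark handle
(272.5, ((253.74424743652344, 177.37860107421875), (44.69026184082031, 9.467247009277344), 84.42780303955078)) [array([0.6547, 0.2165]), array([0.6581, 0.1892]), array([0.529 , 0.1721]), array([0.5256, 0.1992])]
(97.0, ((320.0243835449219, 164.78050231933594), (78.39923095703125, 37.16935729980469), 51.34019470214844)) [array([0.6862, 0.1183]), array([0.7571, 0.0358]), array([ 0.5813, -0.1107]), array([ 0.5117, -0.0284])]
planes scene
(67.5, ((269.0529479980469, 328.9882507324219), (8.243358612060547, 19.63220977783203), 77.47119140625)) [ 0.608  -0.3181  0.025 ]
(214.5, ((197.0, 331.0), (26.0, 12.0), 90.0)) [ 0.4701 -0.408   0.025 ]
(464.0, ((219.3170623779297, 295.6463317871094), (33.577362060546875, 18.74085235595703), 51.34019088745117)) [ 0.4485 -0.3027  0.025 ]
(522.0, ((269.2500305175781, 280.2500305175781), (34.64822769165039, 19.798988342285156), 45.0)) [ 0.5246 -0.2005  0.025 ]
(216.5, ((231.6775360107422, 266.073974609375), (22.84615707397461, 13.153847694396973), 22.619861602783203)) [ 0.4142 -0.212   0.025 ]
yellow top
(76.0, ((303.0, 142.0), (2.8442728519439697, 40.388675689697266), 84.5596694946289))
(7181.5, ((277.4617919921875, 177.59889221191406), (79.68705749511719, 105.56993103027344), 84.5596694946289))
```

View pics/crop.png

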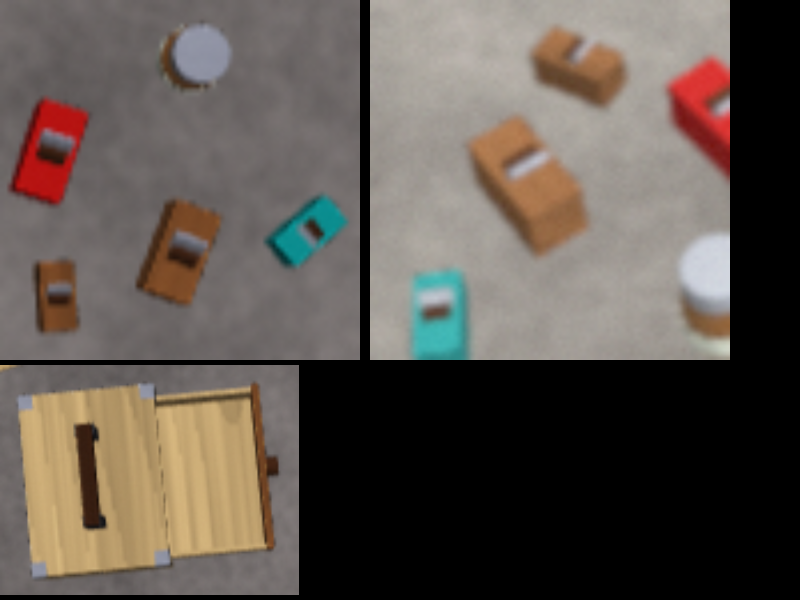

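The crop confirms it: the larger brown plane is the one at (415,233), clear of the red, turquoise and small brown look-alikes.

```bash
python3 - <<'E'
from h import *
np.set_printoptions(precision=4,suppress=True)
d=grab('top');s=grab('scene')
hsv=cv2.cvtColor(d['color'],cv2.COLOR_BGR2HSV)
C=[ray(d,*p,.09)[:2] for p in [(224.3,145),(281,139.5),(288,215.5),(230.5,221.5)]]
print('corners',np.array(C),'c',np.mean(C,0),[np.linalg.norm(C[i]-C[i-1]) for i in range(4)])
for i,j in((1,2),(0,3)):
    v=C[i]-C[j];print(np.degrees(np.arctan2(v[1],v[0])))
m=cv2.inRange(hsv,np.array((0,90,20)),np.array((14,255,170)));
r=m.copy();r[:,:322]=0;r[:,342:]=0;r[:130]=0;r[225:]=0
ys,xs=np.nonzero(r);k=(xs>=333)&(ys>165)&(ys<185);print('panel ends',[(xs[ys==y].min(),xs[ys==y].max(),y) for y in (ys.min(),ys.min()+2,150,160,190,200,ys.max()-2,ys.max())],'knob',xs[k].max(),np.median(ys[k]))
print('knob',ray(d,xs[k].max()+.5,np.median(ys[k]),.055))
# plane corners from top-face: orientation
m=cv2.inRange(hsv,np.array((0,90,90)),np.array((20,255,255)));mm=np.zeros_like(m);mm[215:250,398:430]=m[215:250,398:430]
cs,_=cv2.findContours(mm,cv2.RETR_EXTERNAL,cv2.CHAIN_APPROX_NONE);b=cv2.minAreaRect(max(cs,key=cv2.contourArea))
P=np.array([ray(d,*p,.04)[:2] for p in cv2.boxPoints(b)]);print('plane',b,P,P.mean(0),[np.linalg.norm(P[i]-P[i-1]) for i in range(4)],[np.degrees(np.arctan2(*(P[i]-P[i-1])[::-1])) for i in range(4)])
E
```

```text
corners [[0.6953 0.2945]
 [0.7169 0.1232]
 [0.4866 0.0949]
 [0.464  0.2666]] c [0.5907 0.1948] [np.float64(0.23301420769384476), np.float64(0.17268049625198914), np.float64(0.2320478597364264), np.float64(0.17319267754225512)]
7.007535458993037
6.882984575375454
panel ends [(np.int64(324), np.int64(326), np.int64(138)), (np.int64(324), np.int64(327), np.int64(140)), (np.int64(325), np.int64(328), 150), (np.int64(326), np.int64(329), 160), (np.int64(329), np.int64(332), 190), (np.int64(330), np.int64(333), 200), (np.int64(332), np.int64(333), np.int64(207)), (np.int64(331), np.int64(333), np.int64(209))] knob 335 173.5
knob [ 0.6223 -0.0464  0.055 ]
plane ((415.32220458984375, 232.66238403320312), (12.133491516113281, 24.123390197753906), 21.037511825561523) [[ 0.4172 -0.2686]
 [ 0.4878 -0.2947]
 [ 0.4752 -0.33  ]
 [ 0.4047 -0.3039]] [ 0.4462 -0.2993] [np.float64(0.03743549892873912), np.float64(0.07523057486954289), np.float64(0.0375667345282196), np.float64(0.07518842551367837)] [np.float64(70.45877001757769), np.float64(-20.28334848129271), np.float64(-109.60828872973488), np.float64(159.6162401391825)]
```

>>> play_rows([
  [1,[0.82,-0.5,0],[0,0,0]],
  [1,[0.82,-0.5,0],[0,0,0]],
  [1,[0.82,-0.5,0],[0,0,0]],
  [1,[0.82,-0.5,0],[0,0,0]],
  [1,[0.82,-0.5,0],[0,0,0]],
  [1,[0.82,-0.5,0],[0,0,0]],
  [1,[0.82,-0.5,0],[0,0,0]],
  [1,[0.82,-0.5,0],[0,0,0]],
])

```text
t: 1.3
tool_pos: [0.4464, -0.2981, 0.2314]
tool_rot: [3.101, 0.503, 0.0]
contact_force: [0.2, -0.1, 0.8]
opening: 0.0854
grip_force: 0.0
```

>>> play_rows([
  [1,[0,0,0.2],[0,0,0.97]],
  [1,[0,0,0.3],[0,0,0.97]],
  [1,[0,0,0.3],[0,0,0.97]],
  [1,[0,0,0.3],[0,0,0.97]],
  [1,[0,0,0.3],[0,0,0.96]],
  [1,[0,0,0],[0,0,0]],
])

```text
t: 2.05
tool_pos: [0.4448, -0.2987, 0.1598]
tool_rot: [-3.091, 0.55, 0.004]
contact_force: [0.3, -0.7, 0.2]
opening: 0.0853
grip_force: 0.0
```

```bash
cat >> h.py <<'E'
from scipy.spatial.transform import Rotation as Ro
def rel(x,y,z,yaw):
    """shift in rows of 0.05 m (tool axes, now) and turn in units of 8 deg about tool z"""
    o=ctrl.get_obs();R=Ro.from_rotvec(o['tool_rot']).as_matrix()
    dp=R.T@(np.array([x,y,z])-o['tool_pos'])/.05
    h=np.degrees(np.arctan2(R[1,0],R[0,0]))
    print('t %.2f'%o['t'],'pos',o['tool_pos'].round(4),'yaw %.2f'%h,'z',R[:,2].round(4),'shift',dp.round(3),'turn %.3f'%(-((yaw-h+180)%360-180)/8),'F',np.round(o['contact_force'],2),'open %.4f grip %.1f'%(o['opening'],o['grip_force']),'q',np.round(o['q'],2))
E
python3 - <<'E'
from h import *
rel(.446,-.2995,.012,-20.3)
d=grab('top');s=grab('scene')
w=np.vstack([cv2.resize(d['color'][160:280,340:500],None,fx=2.5,fy=2.5),cv2.resize(s['color'][230:350,150:310],None,fx=2.5,fy=2.5)])
cv2.imwrite('pics/above.png',w)
E
```

```text
t 2.05 pos [ 0.4448 -0.2987  0.1598] yaw -20.19 z [-0.0023  0.0021 -1.    ] shift [0.037 0.01  2.955] turn 0.013 F [ 0.34 -0.71  0.19] open 0.0853 grip 0.0 q [-0.73 -0.1   1.89  0.    1.36  1.19]
```

View pics/above.png

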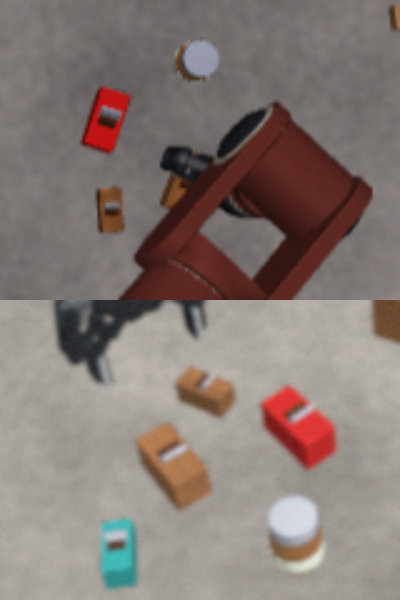

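The view shows the open gripper above the chosen plane, with its fingers across the plane's width and the neighbours clear. Descending.

>>> play_rows([
  [1,[0.04,0,0.8],[0,0,0]],
  [1,[0,0,0.8],[0,0,0]],
  [1,[0,0,0.8],[0,0,0]],
  [1,[0,0,0.4],[0,0,0]],
  [1,[0,0,0.25],[0,0,0]],
  [1,[0,0,0],[0,0,0]],
])

```text
t: 2.9
tool_pos: [0.4475, -0.3002, 0.0088]
tool_rot: [-3.092, 0.552, 0.0]
contact_force: [-0.6, -0.0, -0.6]
opening: 0.0855
grip_force: 0.0
```

>>> play_rows([
  [0.4,[0,0,0],[0,0,0]],
  [0.3,[0,0,0],[0,0,0]],
  [0.3,[0,0,0],[0,0,0]],
  [0.3,[0,0,0],[0,0,0]],
], force=35)

```text
t: 3.4
tool_pos: [0.4481, -0.3008, 0.0099]
tool_rot: [3.092, -0.553, 0.003]
contact_force: [-0.5, 0.1, 4.6]
opening: 0.0377
grip_force: 36.8
```

```bash
python3 - <<'E'
from h import *
rel(.446,-.2995,.012,-20.3)
E
```

```text
t 3.40 pos [ 0.4481 -0.3008  0.0099] yaw -20.28 z [ 0.0014 -0.0013 -1.    ] shift [-0.049 -0.009 -0.042] turn 0.002 F [-0.52  0.05  4.58] open 0.0377 grip 36.8 q [-0.73  0.1   1.96 -0.    1.08  1.2 ]
```

>>> play_rows([
  [0.3,[0,0,-0.4],[0,0,0]],
  [0.3,[0,0,-0.8],[0,0,0]],
  [0.3,[0,0,-0.9],[0,0,0]],
  [0.3,[0,0,-0.9],[0,0,0]],
  [0.3,[0,0,-0.6],[0,0,0]],
  [0.3,[0,0,0],[0,0,0]],
])

```text
t: 4.15
tool_pos: [0.4486, -0.3011, 0.1914]
tool_rot: [3.09, -0.553, 0.007]
contact_force: [-0.1, -0.1, -1.6]
opening: 0.0376
grip_force: 36.3
```

>>> play_rows([
  [0.3,[0.09,-0.93,0],[0,0,0]],
  [0.3,[0.09,-0.93,0],[0,0,0]],
  [0.3,[0.09,-0.93,0],[0,0,0]],
  [0.3,[0.09,-0.93,0],[0,0,0]],
  [0.3,[0.09,-0.93,0],[0,0,0]],
  [0.3,[0.09,-0.93,0],[0,0,0]],
  [0.3,[0.09,-0.93,0],[0,0,0]],
  [0.3,[0.09,-0.93,0],[0,0,0]],
])

```text
t: 5.15
tool_pos: [0.6092, 0.0379, 0.1853]
tool_rot: [3.092, -0.553, -0.007]
contact_force: [0.2, -0.1, -1.7]
opening: 0.0374
grip_force: 36.3
```

>>> play_rows([
  [0.3,[0,0,0],[0,0,-0.9]],
  [0.3,[0,0,0],[0,0,-0.9]],
  [0.3,[0,0,0],[0,0,-0.9]],
  [0.3,[0,0,0],[0,0,-0.9]],
  [0.3,[0,0,0],[0,0,-0.9]],
  [0.3,[0,0,0],[0,0,-0.9]],
  [0.3,[0,0,0],[0,0,-0.9]],
  [0.3,[0,0,0],[0,0,-0.9]],
])

```text
t: 6.15
tool_pos: [0.6086, 0.0364, 0.1851]
tool_rot: [-2.972, -1.011, 0.007]
contact_force: [-0.8, -0.5, -0.7]
opening: 0.0375
grip_force: 36.3
```

>>> play_rows([
  [0.3,[0,0,0],[0,0,-0.9]],
  [0.3,[0,0,0],[0,0,-0.9]],
  [0.3,[0,0,0],[0,0,-0.9]],
  [0.3,[0,0,0],[0,0,-0.9]],
  [0.3,[0,0,0],[0,0,-0.9]],
  [0.3,[0,0,0],[0,0,-0.9]],
  [0.3,[0,0,0],[0,0,-0.9]],
  [0.3,[0,0,0],[0,0,-0.9]],
])

```text
t: 7.15
tool_pos: [0.6086, 0.0364, 0.1852]
tool_rot: [-2.117, -2.316, 0.005]
contact_force: [0.2, -0.2, -1.3]
opening: 0.0373
grip_force: 36.3
```

```bash
python3 - <<'E'
from h import *
rel(.610,.038,.03,97)
d=grab('top');s=grab('scene')
w=np.vstack([cv2.resize(d['color'][110:260,200:400],None,fx=2,fy=2),cv2.resize(s['color'][120:270,260:460],None,fx=2,fy=2)])
cv2.imwrite('pics/drawer.png',w)
E
```

```text
t 7.15 pos [0.6086 0.0364 0.1852] yaw 95.15 z [-5.1e-03  3.0e-04 -1.0e+00] shift [0.027 0.047 3.103] turn -0.231 F [ 0.21 -0.24 -1.31] open 0.0373 grip 36.3 q [-0.06  0.05  1.69 -0.    1.4  -0.15]
```

View pics/drawer.png

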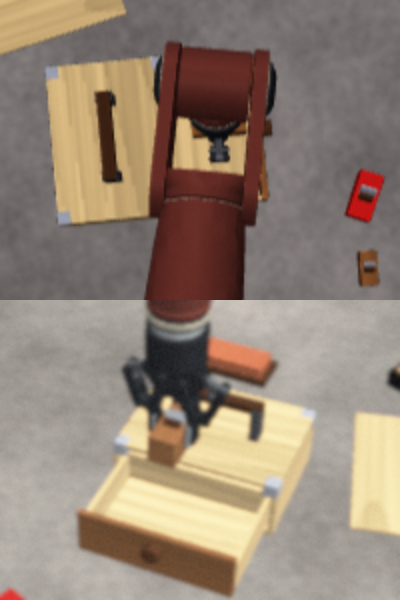

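The scene view shows the plane gripped level above the open drawer, clear of the chest face. Lowering it.

>>> play_rows([
  [0.3,[0.03,0.05,0.6],[0,0,-0.23]],
  [0.3,[0,0,0.7],[0,0,0]],
  [0.3,[0,0,0.7],[0,0,0]],
  [0.3,[0,0,0.5],[0,0,0]],
  [0.3,[0,0,0.3],[0,0,0]],
  [0.3,[0,0,0.2],[0,0,0]],
  [0.3,[0,0,0.1],[0,0,0]],
  [0.3,[0,0,0],[0,0,0]],
])

```text
t: 8.25
tool_pos: [0.6129, 0.038, 0.0342]
tool_rot: [2.087, 2.348, 0.001]
contact_force: [-0.4, 0.1, -1.1]
opening: 0.0377
grip_force: 36.4
```

```bash
python3 - <<'E'
from h import *
rel(.610,.038,.025,97)
E
```

```text
t 8.25 pos [0.6129 0.038  0.0342] yaw 96.74 z [ 6.e-04 -0.e+00 -1.e+00] shift [ 0.006 -0.057  0.184] turn -0.032 F [-0.38  0.11 -1.09] open 0.0377 grip 36.4 q [-0.06  0.22  1.78  0.    1.14 -0.18]
```

>>> play_rows([
  [0.3,[0,-0.04,0.08],[0,0,0]],
  [0.3,[0,0,0.06],[0,0,0]],
  [0.3,[0,0,0.02],[0,0,0]],
  [0.3,[0,0,0],[0,0,0]],
])

```text
t: 8.75
tool_pos: [0.6105, 0.0378, 0.0257]
tool_rot: [-2.087, -2.348, 0.0]
contact_force: [-0.1, -0.9, -1.3]
opening: 0.0373
grip_force: 36.4
```

```bash
python3 - <<'E'
from h import *
rel(.610,.038,.025,97)
E
```

```text
t 8.75 pos [0.6105 0.0378 0.0257] yaw 96.76 z [-1.e-04  0.e+00 -1.e+00] shift [ 0.005 -0.009  0.015] turn -0.031 F [-0.09 -0.9  -1.3 ] open 0.0373 grip 36.4 q [-0.06  0.23  1.78  0.    1.13 -0.18]
```

Just above the floor; inching down to contact.

>>> play_rows([
  [0.3,[0,0,0.03],[0,0,0]],
  [0.3,[0,0,0.02],[0,0,0]],
  [0.3,[0,0,0],[0,0,0]],
])

```text
t: 9.12
tool_pos: [0.6111, 0.0378, 0.0248]
tool_rot: [2.086, 2.348, 0.001]
contact_force: [-2.8, -0.4, 6.4]
opening: 0.0377
grip_force: 37.3
```

>>> play_rows([
  [0.55,[0,0,0],[0,0,0]],
  [0.7,[0,0,0],[0,0,0]],
  [0.75,[0,0,0],[0,0,0]],
  [0.75,[0,0,-0.3],[0,0,0]],
  [0.75,[0,0,-0.7],[0,0,0]],
  [0.75,[0,0,-0.9],[0,0,0]],
  [0.75,[0,0,-0.9],[0,0,0]],
  [0.75,[0,0,0],[0,0,0]],
])

```text
t: 10.12
tool_pos: [0.614, 0.0377, 0.1703]
tool_rot: [2.081, 2.342, 0.011]
contact_force: [1.1, 0.1, -1.2]
opening: 0.0644
grip_force: 0.0
```

```bash
python3 - <<'E'
from h import *
rel(.6265,-.083,.043,97)
s=grab('scene');cv2.imwrite('pics/placed.png',cv2.resize(s['color'][120:270,260:460],None,fx=3,fy=3))
E
```

```text
t 10.12 pos [0.614  0.0377 0.1703] yaw 96.76 z [ 1.130e-02 -6.000e-04 -9.999e-01] shift [-2.421 -0.064  2.551] turn -0.030 F [ 1.05  0.07 -1.19] open 0.0644 grip 0.0 q [-0.06  0.07  1.7   0.    1.36 -0.18]
```

View pics/placed.png

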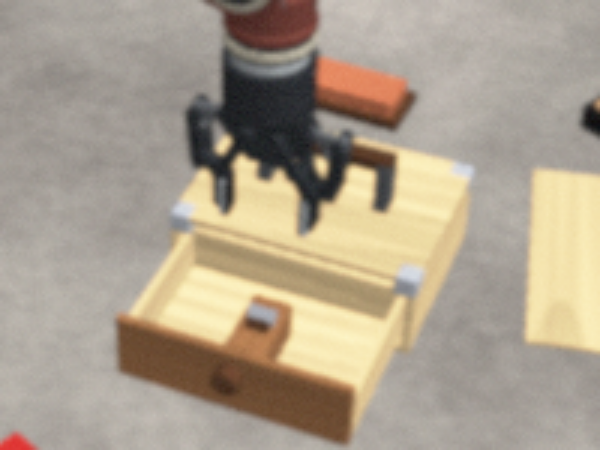

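The plane stands sole down in the drawer at mid-width. Now I back off in front of the knob with the fingers shut.

>>> play_rows([
  [0.4,[-0.9,-0.06,0],[0,0,0]],
  [0,[-0.9,0,0],[0,0,-0.03]],
  [0,[-0.9,0,0],[0,0,0]],
  [0,[0,0,0],[0,0,0]],
  [0,[0,0,0.8],[0,0,0]],
  [0,[0,0,0.8],[0,0,0]],
  [0,[0,0,0.7],[0,0,0]],
  [0,[0,0,0],[0,0,0]],
])

```text
t: 11.18
tool_pos: [0.6198, -0.0946, 0.0434]
tool_rot: [-2.075, -2.347, 0.006]
contact_force: [0.0, -0.5, 0.7]
opening: -0.0003
grip_force: 0.0
```

```bash
python3 - <<'E'
from h import *
rel(.6223,-.0464,.045,97)
E
```

```text
t 11.18 pos [ 0.6198 -0.0946  0.0434] yaw 97.04 z [-0.0094  0.0029 -1.    ] shift [ 0.951  0.168 -0.029] turn 0.005 F [ 0.04 -0.47  0.71] open -0.0003 grip 0.0 q [-0.27  0.24  1.73  0.    1.17 -0.39]
```

>>> play_rows([
  [0,[0.2,0.17,0],[0,0,0]],
  [0,[0.3,0,0],[0,0,0]],
  [0,[0.15,0,0],[0,0,0]],
  [0,[0.1,0,0],[0,0,0]],
  [0,[0.1,0,0],[0,0,0]],
  [0,[0.15,0,0],[0,0,0]],
  [0,[0.2,0,0],[0,0,0]],
  [0,[0.2,0,0],[0,0,0]],
])

```text
t: 12.18
tool_pos: [0.6235, -0.0255, 0.0483]
tool_rot: [2.082, 2.353, 0.0]
contact_force: [0.5, -0.3, 0.3]
opening: 0.0001
grip_force: 0.5
```

>>> play_rows([
  [0,[0.25,0,0],[0,0,0]],
  [0,[0.25,0,0],[0,0,0]],
  [0,[0.25,0,0],[0,0,0]],
  [0,[0.25,0,0],[0,0,0]],
  [0,[0.25,0,0],[0,0,0]],
  [0,[0.2,0,0],[0,0,0]],
  [0,[0.15,0,0],[0,0,0]],
  [0,[0.1,0,0],[0,0,0]],
])

```text
t: 13.18
tool_pos: [0.613, 0.0587, 0.0482]
tool_rot: [-2.081, -2.353, 0.0]
contact_force: [0.0, -1.3, 0.8]
opening: -0.0003
grip_force: 0.5
```

```bash
python3 - <<'E'
from h import *
rel(.591+.122*.117,.195-.9925*.117,.045,97)
E
```

```text
t 13.18 pos [0.613  0.0587 0.0482] yaw 97.01 z [-3.e-04 -0.e+00 -1.e+00] shift [ 0.419 -0.105  0.064] turn 0.001 F [ 0.03 -1.34  0.77] open -0.0003 grip 0.5 q [-0.03  0.21  1.77 -0.    1.17 -0.15]
```

>>> play_rows([
  [0,[0.08,-0.05,0],[0,0,0]],
  [0,[0.08,-0.04,0],[0,0,0]],
  [0,[0.08,0,0],[0,0,0]],
  [0,[0.04,0,0],[0,0,0]],
  [0,[0.04,0,0],[0,0,0]],
])

```text
t: 13.8
tool_pos: [0.6065, 0.0737, 0.0481]
tool_rot: [-2.081, -2.353, 0.001]
contact_force: [-1.4, -0.5, 0.6]
opening: 0.0003
grip_force: 0.4
```

>>> play_rows([
  [0,[0.03,0,0],[0,0,0]],
  [0,[0.03,0,0],[0,0,0]],
])

```text
t: 14.05
tool_pos: [0.6063, 0.0767, 0.0482]
tool_rot: [-2.082, -2.353, 0.0]
contact_force: [-0.8, -1.0, -0.2]
opening: 0.0
grip_force: 0.4
```

>>> play_rows([
  [0,[0.03,0,0],[0,0,0]],
  [0,[0.02,0,0],[0,0,0]],
])

```text
t: 14.3
tool_pos: [0.6061, 0.0791, 0.0482]
tool_rot: [-2.082, -2.353, 0.0]
contact_force: [-0.4, -0.3, -0.7]
opening: -0.0
grip_force: 0.4
```

```bash
python3 - <<'E'
from h import *
rel(.591+.122*.117,.195-.9925*.117,.045,97)
E
```

```text
t 14.30 pos [0.6061 0.0791 0.0482] yaw 96.99 z [-1.e-04  0.e+00 -1.e+00] shift [-0.003 -0.016  0.065] turn -0.001 F [-0.42 -0.27 -0.75] open -0.0000 grip 0.4 q [ 0.01  0.2   1.78  0.    1.17 -0.11]
```

>>> play_rows([
  [0,[0.03,0,0],[0,0,0]],
  [0,[0.03,0,0],[0,0,0]],
])

```text
t: 14.55
tool_pos: [0.6059, 0.0815, 0.0483]
tool_rot: [2.081, 2.352, -0.001]
contact_force: [0.4, -3.0, -1.4]
opening: -0.0001
grip_force: 1.8
```

>>> play_rows([
  [0,[0.03,0,0],[0,0,0]],
  [0,[0.02,0,0],[0,0,0]],
])

```text
t: 14.8
tool_pos: [0.6055, 0.0844, 0.0483]
tool_rot: [2.082, 2.353, -0.0]
contact_force: [0.3, -3.7, -0.8]
opening: 0.0004
grip_force: 1.8
```

```bash
python3 - <<'E'
from h import *
rel(.591+.122*.117,.195-.9925*.117,.045,97)
w=[]
s=grab('scene');d=grab('top')
w=np.hstack([cv2.resize(s['color'][130:260,280:440],None,fx=2.5,fy=2.5),cv2.resize(d['color'][110:240,200:360],None,fx=2.5,fy=2.5)])
cv2.imwrite('pics/shut.png',w)
E
```

```text
t 14.80 pos [0.6055 0.0844 0.0483] yaw 96.99 z [ 2.e-04 -4.e-04 -1.e+00] shift [-0.108 -0.018  0.066] turn -0.001 F [ 0.34 -3.66 -0.81] open 0.0004 grip 1.8 q [ 0.02  0.2   1.78 -0.    1.17 -0.1 ]
```

View pics/shut.png

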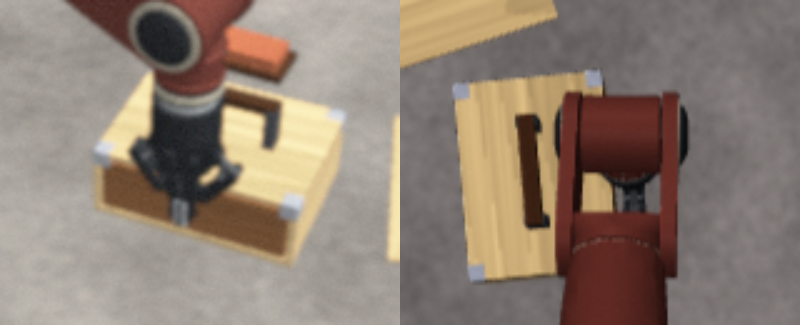

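The push force rose to about 3.7 N and the front is flush inside the frame, so the drawer is shut. Backing off and up, then measuring the handle again.

>>> play_rows([
  [0,[-0.3,0,0],[0,0,0]],
  [0,[-0.8,0,0],[0,0,0]],
  [0,[-0.8,0,0],[0,0,0]],
  [0,[-0.5,0,-0.8],[0,0,0]],
  [0.5,[0,0,-1],[0,0,0]],
  [1,[0,0,-1],[0,0,0]],
  [1,[0,0,-0.8],[0,0,0]],
  [1,[0,0,0],[0,0,0]],
])

```text
t: 15.9
tool_pos: [0.6225, -0.0352, 0.2341]
tool_rot: [2.077, 2.347, 0.009]
contact_force: [-0.3, 0.2, -0.9]
opening: 0.0729
grip_force: 0.0
```

```bash
python3 - <<'E'
from h import *
np.set_printoptions(precision=4,suppress=True)
d=grab('top');I=d['color'];hsv=cv2.cvtColor(I,cv2.COLOR_BGR2HSV)
m=cv2.inRange(hsv,np.array((0,60,10)),np.array((20,255,110)));mm=np.zeros_like(m);mm[140:215,235:272]=m[140:215,235:272]
cs,_=cv2.findContours(mm,cv2.RETR_EXTERNAL,cv2.CHAIN_APPROX_NONE);b=cv2.minAreaRect(max(cs,key=cv2.contourArea))
print(b,ray(d,*b[0],.147))
# chest top: yellow + grey corners, approx polygon
m=cv2.inRange(hsv,np.array((12,50,110)),np.array((30,255,255)));mm=np.zeros_like(m);mm[138:225,215:320]=m[138:225,215:320]
cs,_=cv2.findContours(mm,cv2.RETR_EXTERNAL,cv2.CHAIN_APPROX_NONE);b=cv2.minAreaRect(max(cs,key=cv2.contourArea))
P=np.array([ray(d,*p,.09)[:2] for p in cv2.boxPoints(b)]);print(b,P,P.mean(0),[np.linalg.norm(P[i]-P[i-1]) for i in range(4)],[np.degrees(np.arctan2(*(P[i]-P[i-1])[::-1])) for i in range(4)])
rel(P.mean(0)[0],P.mean(0)[1],.23,7)
s=grab('scene')
cv2.imwrite('pics/shut2.png',np.hstack([cv2.resize(s['color'][130:260,280:440],None,fx=2.5,fy=2.5),cv2.resize(d['color'][110:240,200:360],None,fx=2.5,fy=2.5)]))
E
```

```text
((251.72276306152344, 178.22772216796875), (45.373695373535156, 7.761290073394775), 84.2894058227539) [0.589 0.2   0.147]
((253.57786560058594, 179.8565673828125), (79.8525161743164, 60.02519226074219), 84.80557250976562) [[0.7017 0.3076]
 [0.7233 0.1269]
 [0.4823 0.0975]
 [0.4612 0.2761]] [0.5921 0.202 ] [np.float64(0.24251615423696798), np.float64(0.18200763203980946), np.float64(0.242811528924548), np.float64(0.1797994247787658)] [np.float64(7.470676086271193), np.float64(-83.16430243171706), np.float64(-173.05123874829027), np.float64(96.73697676034813)]
t 15.95 pos [ 0.6212 -0.035   0.231 ] yaw 96.98 z [ 0.0047  0.0001 -1.    ] shift [ 4.775 -0.001  0.017] turn 11.248 F [ 0.3  -1.18  0.15] open 0.0791 grip 0.0 q [-0.18  0.04  1.62  0.    1.47 -0.3 ]
```

View pics/shut2.png

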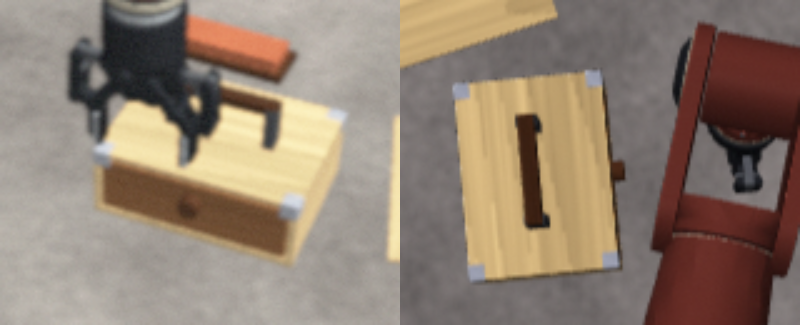

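The drawer is fully shut with the knob in view, and the chest slid about 5 mm. Next is the handle at about (0.591, 0.201), yaw 7°.

>>> play_rows([
  [1,[0.6,0,0],[0,0,0]],
  [1,[0.8,0,0],[0,0,0]],
  [1,[0.8,0,0],[0,0,0]],
  [1,[0.8,0,0],[0,0,0]],
  [1,[0.8,0,0],[0,0,0]],
  [1,[0.6,0,0],[0,0,0]],
  [1,[0.36,0,0],[0,0,0.25]],
  [1,[0,0,0],[0,0,0.8]],
])

```text
t: 17.0
tool_pos: [0.5896, 0.2028, 0.2254]
tool_rot: [-2.247, -2.191, 0.005]
contact_force: [0.2, 0.5, -0.2]
opening: 0.0852
grip_force: 0.0
```

>>> play_rows([
  [1,[0,0,0],[0,0,1]],
  [1,[0,0,0],[0,0,1]],
  [1,[0,0,0],[0,0,1]],
  [1,[0,0,0],[0,0,1]],
  [1,[0,0,0],[0,0,1]],
  [1,[0,0,0],[0,0,1]],
  [1,[0,0,0],[0,0,1]],
  [1,[0,0,0],[0,0,1]],
])

```text
t: 18.0
tool_pos: [0.5899, 0.2014, 0.2255]
tool_rot: [-3.07, -0.662, 0.007]
contact_force: [0.6, -0.0, -0.4]
opening: 0.0854
grip_force: 0.0
```

>>> play_rows([
  [1,[0,0,0],[0,0,1]],
  [1,[0,0,0],[0,0,1]],
  [1,[0,0,0],[0,0,0.2]],
  [1,[0,0,0],[0,0,0]],
])

```text
t: 18.5
tool_pos: [0.5905, 0.2015, 0.2269]
tool_rot: [3.136, 0.194, -0.003]
contact_force: [-0.4, 0.2, 0.6]
opening: 0.0857
grip_force: 0.0
```

```bash
python3 - <<'E'
from h import *
rel(.591,.201,.118,7)
E
```

```text
t 18.50 pos [0.5905 0.2015 0.2269] yaw 7.09 z [-2.2e-03 -2.0e-04 -1.0e+00] shift [0.013 0.012 2.179] turn 0.011 F [-0.43  0.25  0.65] open 0.0857 grip 0.0 q [0.21 0.05 1.62 0.   1.47 1.66]
```

>>> play_rows([
  [1,[0,0,0.6],[0,0,0]],
  [1,[0,0,0.6],[0,0,0]],
  [1,[0,0,0.5],[0,0,0]],
  [1,[0,0,0.3],[0,0,0]],
  [1,[0,0,0.16],[0,0,0]],
  [0.5,[0,0,0],[0,0,0]],
  [0.4,[0,0,0],[0,0,0]],
  [0.4,[0,0,0],[0,0,0]],
], force=25)

```text
t: 19.5
tool_pos: [0.5917, 0.2018, 0.1215]
tool_rot: [-3.135, -0.192, -0.003]
contact_force: [-0.0, -0.2, 0.7]
opening: 0.0345
grip_force: 0.0
```

```bash
python3 - <<'E'
from h import *
rel(.591,.201,.118,7)
E
```

```text
t 19.50 pos [0.5917 0.2018 0.1215] yaw 7.00 z [ 1.9e-03  4.0e-04 -1.0e+00] shift [-0.017  0.015  0.07 ] turn 0.001 F [-0.03 -0.16  0.68] open 0.0345 grip 0.0 q [0.21 0.14 1.71 0.   1.29 1.66]
```

>>> play_rows([
  [0.3,[0,0,0.05],[0,0,0]],
  [0.22,[0,0,0],[0,0,0]],
  [0.1,[0,0,0],[0,0,0]],
  [0.1,[0,0,0],[0,0,0]],
], force=25)

```text
t: 20.0
tool_pos: [0.5913, 0.2013, 0.118]
tool_rot: [3.135, 0.192, 0.001]
contact_force: [0.1, -1.8, 1.7]
opening: 0.0198
grip_force: 25.8
```

>>> play_rows([
  [0,[0,0,0],[0,0,0]],
  [0,[0,0,0],[0,0,0]],
], force=100)

```text
t: 20.25
tool_pos: [0.5914, 0.2016, 0.1182]
tool_rot: [3.136, 0.192, 0.001]
contact_force: [0.4, -2.8, 2.1]
opening: 0.0182
grip_force: 99.0
```

```bash
python3 - <<'E'
from h import *
rel(.591,.201,.218,7)
E
```

```text
t 20.25 pos [0.5914 0.2016 0.1182] yaw 6.99 z [ 7.e-04 -1.e-04 -1.e+00] shift [-0.008  0.011 -1.996] turn -0.001 F [ 0.44 -2.81  2.1 ] open 0.0182 grip 99.0 q [ 0.21  0.14  1.71 -0.    1.29  1.66]
```

Gripped on the 20 mm bar with 99 N. Lifting slowly by about 10 cm.

>>> play_rows([
  [0,[0,0,-0.05],[0,0,0]],
  [0,[0,0,-0.1],[0,0,0]],
  [0,[0,0,-0.2],[0,0,0]],
  [0,[0,0,-0.25],[0,0,0]],
  [0,[0,0,-0.3],[0,0,0]],
  [0,[0,0,-0.3],[0,0,0]],
  [0,[0,0,-0.3],[0,0,0]],
  [0,[0,0,-0.25],[0,0,0]],
])

```text
t: 21.25
tool_pos: [0.5914, 0.2017, 0.2069]
tool_rot: [-3.136, -0.192, -0.002]
contact_force: [0.3, -0.1, -8.7]
opening: 0.0183
grip_force: 97.9
```

>>> play_rows([
  [0,[0,0,-0.15],[0,0,0]],
  [0,[0,0,-0.1],[0,0,0]],
  [0,[0,0,-0.05],[0,0,0]],
  [0,[0,0,0],[0,0,0]],
  [0,[0,0,0],[0,0,0]],
  [0,[0,0,0],[0,0,0]],
])

```text
t: 22.0
tool_pos: [0.5909, 0.2016, 0.2198]
tool_rot: [3.136, 0.192, -0.001]
contact_force: [0.0, -0.6, -8.7]
opening: 0.0183
grip_force: 98.0
```

```bash
python3 - <<'E'
from h import *
rel(.591,.201,.218,7)
print(ctrl.get_obs()['wrist_torque'])
s=grab('scene');cv2.imwrite('pics/lift.png',cv2.resize(s['color'][40:280,240:540],None,fx=2.4,fy=2.4))
E
```

```text
t 22.00 pos [0.5909 0.2016 0.2198] yaw 6.99 z [-8.e-04 -2.e-04 -1.e+00] shift [0.001 0.012 0.036] turn -0.001 F [ 0.01 -0.64 -8.67] open 0.0183 grip 98.0 q [ 0.21  0.06  1.63 -0.    1.46  1.66]
[0.04861461 0.04231825 0.0212477 ]
```

View pics/lift.png

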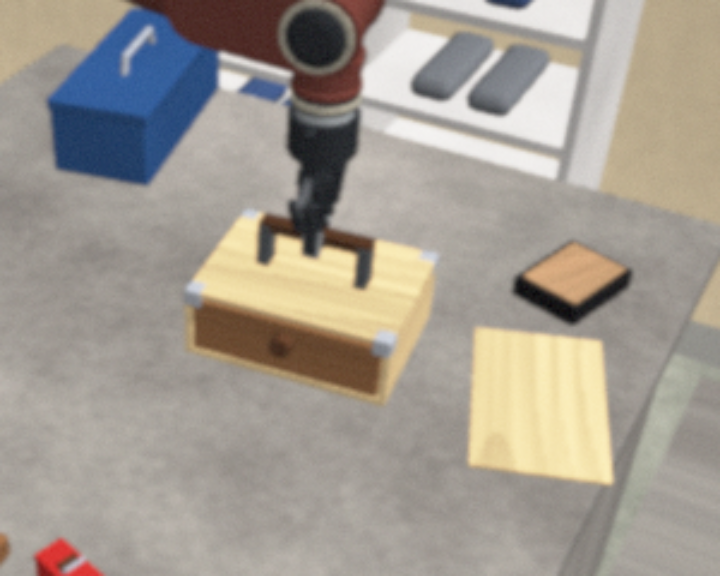

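The scene view shows the chest hanging level with its drawer shut, carrying about 8.7 N. I'll check level numerically, then hand in.

```bash
python3 - <<'E'
from h import *
d=grab('scene');a=np.radians(97);c=np.array([.591,.2015])
for lx,ly,px in((-.085,.115,(320.4,162.9)),(-.085,-.115,(400,183.3)),(.085,.115,(344,129)),(.085,-.115,(418.8,147))):
    p=c+lx*np.array([np.cos(a),np.sin(a)])+ly*np.array([-np.sin(a),np.cos(a)])
    print(np.round(proj(d,[*p,.1916]),1),px)
rel(.591,.201,.218,7)
E
```

```text
[319.1 159.3] (320.4, 162.9)
[401.6 180.9] (400, 183.3)
[343.1 127.3] (344, 129)
[420.3 145.4] (418.8, 147)
t 22.10 pos [0.5909 0.2017 0.22  ] yaw 7.00 z [-5.e-04 -1.e-04 -1.e+00] shift [-0.     0.013  0.04 ] turn 0.000 F [ 0.11 -0.66 -8.23] open 0.0184 grip 98.0 q [0.21 0.06 1.63 0.   1.46 1.66]
```

```bash
python3 -c "
from station import ctrl
print(ctrl.finish_job())"
```

```text
the job is handed in; nothing more can be done
None
```

The job is handed in at about 22 s: the plane is in the drawer, the drawer is fully shut, and the chest is held by its handle about 10 cm up, steady and level to within about 1.5°, with the jar and stone left alone.

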